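# Put the washed board away in the board rack

## Task

Put the washed board away: it is the long one with the hanging hole, standing in the white draining rack. Slide the divider of the wooden board rack back to open the end bay, lower the board into that bay (do not drop it) so that it stands on its long edge, right down on the floor between the front and back lips, and then slide the divider up against it so that it is held upright. Leave the other boards and the things round about where they are.

Things in the scene. Friction and masses are not known exactly. Their poses are not given: they have to be found in the camera images.
- board: The washed board: light wood, stands on its long edge; 160 mm long (its x), 12 mm thick (its y), 110 mm high (its z), a 20 mm hanging hole in an upper corner (x +56, z +86 mm), 0.12 to 0.24 kg. Origin: middle of its lower edge. In any one of the drainer's three slots, its x along the drainer's x; pinched by its thickness from above at the middle of its top edge.
- drainer: White draining rack, fixed: 210 x 178 mm tray whose edge is 18 mm high; origin in the middle of its underside, tray floor at z = 8 mm. Three slots along its x, at y = -56, 0 and +56 mm, each between two pairs of steel posts (at x = -42 and +42 mm; 18 mm free between the posts of a pair; tops 67 mm above the worktop).
- small_board: Bystander: small light wood board without a hole, 116 x 12 x 84 mm, standing on its long edge in another slot of the drainer. Origin: middle of its lower edge.
- trivet: Bystander: square cork trivet, 110 x 14 x 110 mm with well rounded corners, standing on edge in another slot of the drainer. Origin: middle of its lower edge.
- rack: Wooden board rack, fixed. Origin under the base; base x -126 to +94, y -98 to +98 mm, floor at z = 14. Front (-x) and back lips 10 mm above the floor, inner faces at x = -83 and +83. End panel across its -y end: x -83 to +83, inner face at y = -80, top z = 86. Fixed wire hoops (top z = 81) at y +4, +26, +54, +76 hold two stored boards. Boards stand with their long side along its x.
- end_bay (a point): Middle of the foot of the end panel's inner face: on the rack's floor (z = 14 mm of the rack), axes as the rack's. The end bay is the space from here toward +y up to the divider. A board stored against the panel has its origin at about y = +6 mm, x = 0, z = 0 of this frame.
- divider (a joint): Sliding divider of the end bay: steel wire hoop (6 mm wire, x -58 to +58, top z = 81 mm of the rack) on a guide rod. Value = free gap in m between end panel and hoop: 0 shut, 0.036 fully open; grows toward the rack's +y. About 2 N of friction; stays where it is left. Nearly shut at the start (under 0.008), too narrow for the board.
- divider_grip (a point): On the divider's black finger grip in front of the bay (111 mm toward -x of the rack's origin): an upright tab 26 mm (x) by 10 mm (y, the pinch direction) by 42 mm high, top at z = 122 mm of the rack; this point is in its middle, 10 mm under the top. Moves with the divider; axes as the rack's.
- stored_board_a: Bystander: a board of the same kind as the washed one, 160 x 12 x 110 mm, already stored between the first pair of hoops of the rack. Origin: middle of its lower edge.
- stored_board_b: Bystander: dark board 160 x 12 x 96 mm, stored between the second pair of hoops. Origin: middle of its lower edge.
- salt: Bystander: glass shaker with a grey cap, 44 mm across, 90 mm high, standing behind between the two racks. Origin: middle of its underside.
- pepper: Bystander: the other shaker of the pair, same size, next to it. Origin: middle of its underside.

How it is judged:
On the way, in this order (a step that is already met when the one before it is completed fails the run):
1. the divider has been slid open, wide enough for the board (gap over 16 mm), the board not yet in the bay (value of joint divider above 0.016 m and horizontal distance between board and end_bay above 0.06 m), for 0.1 s.
2. the board stands in the end bay, down on the floor, between the lips (z of board in the frame of end_bay below 0.004 m and y of board in the frame of end_bay between 0.002 and 0.034 m and x of board in the frame of end_bay between -0.007 and 0.007 m and angle between board's own z axis and vertical below 0.45 rad), for 0.2 s.
At the end, for the whole second after the job is handed in: The board stands at rest on its long edge on the floor of the end bay (within 3 mm in height, 6 mm lengthwise), upright within 3 degrees and in line with the rack, with the divider closed up to it (gap under 14.5 mm for the 12 mm board); the other boards and shakers still stand in their places (value of joint divider between 0.01 and 0.0145 m and z of board in the frame of end_bay between -0.004 and 0.003 m and y of board in the frame of end_bay between 0.003 and 0.0105 m and x of board in the frame of end_bay between -0.006 and 0.006 m and angle between board's own z axis and vertical below 0.05 rad and angle between the x axis of board and the x axis of rack, either way round below 0.05 rad and linear speed of board below 0.02 m/s and angle between each of small_board, trivet, stored_board_a, stored_board_b, salt, pepper's own z axis and vertical below 0.25 rad); the robot touches nothing.
It fails at once if the small board or the trivet in the drainer is disturbed (shifted more than 25 mm or toppled) (distance of any of small_board, trivet from where it was at the start of the episode above 0.025 m or angle between any of small_board, trivet's own z axis and vertical above 0.4 rad).
It fails at once if a stored board is disturbed (shifted more than 25 mm or toppled) (distance of any of stored_board_a, stored_board_b from where it was at the start of the episode above 0.025 m or angle between any of stored_board_a, stored_board_b's own z axis and vertical above 0.4 rad).
It fails at once if a shaker is disturbed (shifted more than 30 mm or toppled) (distance of any of salt, pepper from where it was at the start of the episode above 0.03 m or angle between any of salt, pepper's own z axis and vertical above 0.4 rad).
It fails at once if the board is dropped (falling freely faster than 0.7 m/s) (linear speed of board above 0.7 m/s and contact force between the fingers and board below 0.3 N).
It also fails if it takes over 64 s, if anything falls off the work surface, if the arm or the gripper's body presses on something with over 40 N, if the wrist force passes 120 N, or if a joint passes its speed limit or range.

## Robot

A 7-joint arm with a two-finger parallel gripper is mounted at the origin on a cart in front of the work surface, level with it; the furniture and walls round the work are solid. World frame = base frame: x ahead of the robot, y to its left, z up, the work surface at z = 0. Lengths are in m, angles in rad, forces in N, time in s.
With the tool pointing down it reaches from about 0.4 to 0.875 m from the base axis. Payload 6.5 kg.
Tool frame: the origin (TCP) lies at the very end of the fingers, on their centre line; the grasp point (between the pads) lies 19 mm behind it; z points along the fingers, y is the line along which they close (so a half turn about z gives the same grasp; the last joint's range is limited). The gripper opens to 88 mm and grips with 3 to 60 N. Pads are 18 mm wide; open, the fingers measure 123 mm over their backs; the gripper's body (75 mm by 187 mm) begins 45 mm behind the grasp point.
Start: joints at [1.214, 0.536, -0.004, 1.538, 0.003, 1.067, -0.071], TCP at [0.186, -0.623, 0.239] pointing down, gripper open.
Joint ranges: [-2.7, 2.7], [-0.37, 2.16], [-1.27, 1.26], [0.24, 2.4], [-1.31, 4.45], [0.19, 1.91], [-2.76, 2.76]. Speed limits (rad/s): [2.39, 2.39, 3.14, 3.14, 3.14, 3.14, 3.14].

## Interface

Orientations are given as a unit quaternion [x, y, z, w].
In Python, from bench import env, cams, boxes_of, trace, mark_of gives the robot as it stands.
- The arm moves only by the shell command python3 -m crank 'ROWS'. ROWS is JSON, a list of rows, each a list of 5 numbers: the shift along the tool's x, y, z scaled (see below), then the turn about the tool's z scaled (see below), then the opening, from 0 (shut) to 1 (fully open). A call has 1 to 12 rows; each row shifts and turns the commanded pose from where the row before left it, along the tool's axes as they then stand; what a row does not reach is not made up. The controller multiplies each number of a shift by 0.03 m and each number of a turn by 8 degrees. A row lasts 1/10 s, in which the tool goes at most 50 mm and 8.59 degrees, less where a joint would pass 70% of its speed; a pose out of reach is approached as far as the arm can. A call with a number of a shift or a turn outside -1 to 1 is refused whole. A call with a gripper value outside its range is refused whole. The fingers move at their own pace and stop on an object; the grip force is fixed at half the most. Time passes only in rows, so rows that do not move let the fingers close. It gives the time, the measured TCP pose, the force, the opening and the grip force at its end, in the units of the state.
- env.state(): the state, without advancing time (a new reading comes with each control period).
- cams.read_camera(name): name is "scene" or "top" or "wrist"; returns a dict with "image" (420x560x3 uint8, red, green, blue), "fx", "fy", "cx", "cy" (pixels), "xyz" and "rotation" of the camera in the world; the wrist camera has in their place "mount" (4x4, takes a point from camera to tool coordinates, whose origin is the TCP and whose axes are the flange's). Camera axes: x right, y down, z forward; pixel columns grow to the right and rows downward; lengths in m; the calibration is good to about 2 mm. A picture is of the moment at which its call begins: read the wrist's pose just before it. There is no depth.
- env.hand_in(): hands the job in; it is judged then, once.
Trained networks look in the newest picture that a camera, given by its name, has taken for a name from the list of things; names that differ only in an ending like _2 or _b are one class to them, and where a whole thing is asked for, a point or a joint stands for the part that bears it (a point fixed in the world has none). Each returns a list of dicts, best first, with "confidence" (0 to 1); they miss things now and then, are a little off and sometimes report something else, mostly with a low value. They report only what shows in the picture. A call takes as long as a camera call.
- boxes_of(camera, label): "position" ([column, row] in pixels, amid what is visible of it).
- trace(camera, label): "mask" (420x560 bool, what is visible of it) and "position" ([column, row] in pixels, amid what is visible of it).
- mark_of(camera, label): "position" ([column, row] in pixels: a listed point, or the origin of a listed thing).
The state is a dict: "time": time; "q": joint angles; "joint_velocities": joint speeds; "joint_efforts": joint torques, N m; "tcp_pos": TCP position; "ee_rot": TCP orientation; "contact_force": force on the tool from outside, world axes, zero at the start; "moment": the same for the moment, N m; "width": finger opening in m; "gripper_force": force on a finger pad.
Only numpy, scipy, OpenCV 4.12 (cv2) and the standard library are available. Lean on these libraries where they do the work, as an engineer would, in place of code of your own. Each camera call takes 0.05 s, during which the arm holds its last target. There are 200 camera calls.

## Working session

There is one attempt and no reset: what is moved stays moved. The work goes in short steps, Python scripts to look and compute and a shell command to move; the robot and the scene stay as the last step left them, time stands still between calls to the robot, and variables do not carry over. Pictures are saved under pics/ and viewed, at most 10 in all, crops included, and the job is handed in when it is done.

```bash
ls; mkdir -p pics
python3 - <<'E'
from bench import env,cams,boxes_of,trace,mark_of
import cv2,numpy as np
s=env.state();print({k:np.round(s[k],3) for k in('time','tcp_pos','ee_rot','width')})
ims=[]
for c in('scene','top'):
    r=cams.read_camera(c);ims.append(r['image']);print(c,r['fx'],r['fy'],r['cx'],r['cy'],np.round(r['xyz'],3),np.round(r['rotation'],3).tolist())
    cv2.imwrite(f'pics/{c}0.png',r['image'][:,:,::-1])
    for l in('board','drainer','rack','end_bay','divider_grip','small_board','trivet','stored_board_a','stored_board_b','salt'):
        print(l,[(np.round(d['position']).tolist(),round(d['confidence'],2)) for d in mark_of(c,l)[:3]])
r=cams.read_camera('wrist');print(r['mount'])
E
```

```text
pics
{'time': np.float64(0.0), 'tcp_pos': array([ 0.186, -0.622,  0.238]), 'ee_rot': array([ 0.989,  0.145, -0.   , -0.001]), 'width': np.float64(0.088)}
scene 383.4649264542211 383.4649264542211 273.9326086501926 211.5101063740635 [0.085 0.59  0.574] [-0.318, 0.817, -0.451, 0.167]
board [([179.0, 310.0], 0.77), ([298.0, 217.0], 0.69)]
drainer [([205.0, 304.0], 0.84)]
rack [([310.0, 211.0], 0.76), ([330.0, 196.0], 0.53), ([297.0, 215.0], 0.41)]
end_bay [([331.0, 197.0], 0.57)]
divider_grip [([366.0, 183.0], 0.64)]
small_board [([227.0, 288.0], 0.92)]
trivet [([198.0, 297.0], 0.74)]
stored_board_a [([298.0, 215.0], 0.67)]
stored_board_b [([298.0, 215.0], 0.67)]
salt [([232.0, 225.0], 0.71)]
top 403.16795722504554 403.16795722504554 274.92586945903935 205.3298322323879 [0.472 0.023 1.052] [-0.699, 0.711, -0.045, 0.053]
board [([166.0, 228.0], 0.96)]
drainer [([188.0, 230.0], 0.69)]
rack [([350.0, 207.0], 0.92)]
end_bay [([378.0, 205.0], 0.81)]
divider_grip [([392.0, 246.0], 0.74)]
small_board [([211.0, 232.0], 0.62)]
trivet [([192.0, 229.0], 0.89)]
stored_board_a [([345.0, 209.0], 0.96), ([325.0, 212.0], 0.71)]
stored_board_b [([345.0, 209.0], 0.96), ([325.0, 212.0], 0.71)]
salt [([278.0, 170.0], 0.54)]
[[ 6.50724376e-05 -9.65523776e-01 -2.60314873e-01  6.53913997e-02]
 [ 9.99999966e-01  1.28188363e-04 -2.25482608e-04 -6.49053967e-04]
 [ 2.51078156e-04 -2.60314850e-01  9.65523752e-01 -1.46430247e-01]
 [ 0.00000000e+00  0.00000000e+00  0.00000000e+00  1.00000000e+00]]
```

View pics/top0.png

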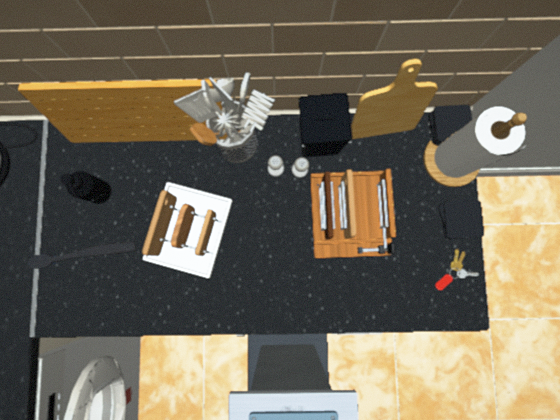

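View pics/scene0.png

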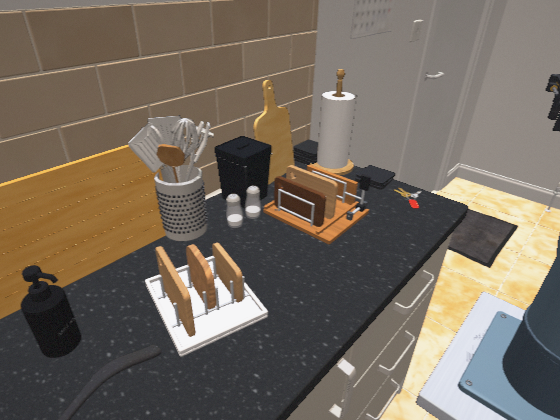

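```bash
cat > h.py <<'E'
import numpy as np,cv2
from scipy.spatial.transform import Rotation as R
from bench import env,cams,boxes_of,trace,mark_of
def cam(name):
    s=env.state(); r=cams.read_camera(name)
    if name=='wrist':
        T=np.eye(4);T[:3,:3]=R.from_quat(s['ee_rot']).as_matrix();T[:3,3]=s['tcp_pos'];T=T@np.array(r['mount'])
        r['R'],r['t']=T[:3,:3],T[:3,3]
    else:
        q=np.array(r['rotation']); r['R']=R.from_quat(q).as_matrix() if q.size==4 else q.reshape(3,3); r['t']=np.array(r['xyz'])
    return r
def on_z(r,uv,z):
    uv=np.atleast_2d(uv).astype(float)
    d=np.c_[(uv[:,0]-r['cx'])/r['fx'],(uv[:,1]-r['cy'])/r['fy'],np.ones(len(uv))]@r['R'].T
    return r['t']+d*((z-r['t'][2])/d[:,2])[:,None]
def proj(r,P):
    p=(np.atleast_2d(P)-r['t'])@r['R']
    return np.c_[r['fx']*p[:,0]/p[:,2]+r['cx'],r['fy']*p[:,1]/p[:,2]+r['cy']]
def st():
    s=env.state();m=R.from_quat(s['ee_rot']).as_matrix()
    print('t',round(s['time'],2),'tcp',np.round(s['tcp_pos'],4),'xaxis yaw',round(np.degrees(np.arctan2(m[1,0],m[0,0])),2),'w',round(s['width'],4),'F',np.round(s['contact_force'],1));return s,m
def mk(c,l):
    L=mark_of(c,l);return [(np.array(d['position']),d['confidence']) for d in L]
E
python3 - <<'E'
from h import *
r=cam('top')
for l,z in(('board',.008),('drainer',0),('rack',0),('end_bay',.014),('divider_grip',.112),('small_board',.008),('trivet',.008),('stored_board_a',.014),('salt',0)):
    for p,c in mk('top',l): print(l,np.round(on_z(r,p,z)[0],3),round(c,2))
for l in('board','drainer','rack','stored_board_a'):
    for d in trace('top',l)[:2]:
        m=d['mask'].astype(np.uint8);c=max(cv2.findContours(m,0,1)[0],key=cv2.contourArea);
        print(l,d['confidence'],m.sum(),cv2.minAreaRect(c),np.round(on_z(r,cv2.boxPoints(cv2.minAreaRect(c)),.118),3).tolist())
st()
E
```

```text
board [0.572 0.308 0.008] 0.93
drainer [0.558 0.26  0.   ] 0.29
rack [ 0.609 -0.165  0.   ] 0.84
end_bay [ 0.604 -0.239  0.014] 0.62
end_bay [0.552 0.203 0.014] 0.52
small_board [0.546 0.202 0.008] 0.94
trivet [0.558 0.259 0.008] 0.95
trivet [0.569 0.311 0.008] 0.66
stored_board_a [ 0.598 -0.092  0.014] 0.73
stored_board_a [ 0.612 -0.16   0.014] 0.59
stored_board_a [ 0.608 -0.142  0.014] 0.56
salt [0.714 0.023 0.   ] 0.78
board 0.69 1207 ((159.74778747558594, 223.81478881835938), (18.741796493530273, 68.30293273925781), 17.19854164123535) [[0.495, 0.344, 0.118], [0.647, 0.301, 0.118], [0.633, 0.258, 0.118], [0.482, 0.303, 0.118]]
board 0.22 5586 ((352.9117736816406, 214.14707946777344), (85.0464859008789, 82.66822814941406), 87.27368927001953) [[0.676, -0.051, 0.118], [0.682, -0.246, 0.118], [0.483, -0.244, 0.118], [0.477, -0.054, 0.118]]
drainer 0.95 3458 ((187.51260375976562, 229.4583740234375), (69.22476196289062, 83.46412658691406), 16.8583984375) [[0.482, 0.34, 0.118], [0.669, 0.288, 0.118], [0.618, 0.131, 0.118], [0.434, 0.187, 0.118]]
rack 0.79 5439 ((352.4626770019531, 213.7711639404297), (85.88713073730469, 81.66191864013672), 87.0643310546875) [[0.678, -0.051, 0.118], [0.684, -0.243, 0.118], [0.483, -0.242, 0.118], [0.477, -0.055, 0.118]]
rack 0.59 283 ((275.0, 166.0), (20.0, 16.0), 90.0) [[0.721, 0.049, 0.118], [0.72, 0.011, 0.118], [0.672, 0.012, 0.118], [0.673, 0.05, 0.118]]
stored_board_a 0.92 671 ((347.5007629394531, 204.01922607421875), (68.1034927368164, 13.22099494934082), 87.79740142822266) [[0.683, -0.122, 0.118], [0.684, -0.153, 0.118], [0.523, -0.152, 0.118], [0.523, -0.122, 0.118]]
stored_board_a 0.62 481 ((327.231201171875, 205.97389221191406), (66.06501770019531, 8.673041343688965), 87.95458984375) [[0.677, -0.079, 0.118], [0.677, -0.1, 0.118], [0.522, -0.1, 0.118], [0.521, -0.08, 0.118]]
t 1.85 tcp [ 0.1864 -0.6227  0.2387] xaxis yaw 16.66 w 0.0883 F [-0.3 -0.6 -0.5]
```

The top view shows the washed board in the drainer's left slot, with its top edge near (160,224). The rack is at about (353,214), with the black grip front right near (385,248). The scene view agrees: the long board is nearest and leftmost, and the divider is by the end panel.

```bash
python3 -m crank '[[0.97,-0.65,0,0,1],[0.97,-0.65,0,0,1],[0.97,-0.65,0,0,1],[0.97,-0.65,0,0,1],[0.97,-0.65,0,0,1],[0.97,-0.65,0,0,1],[0.97,-0.65,0,0,1],[0.97,-0.65,0,0,1],[0.97,-0.65,0,0,1],[0.97,-0.65,0,0,1],[0.97,-0.65,0,0,1],[0.97,-0.65,0,0,1]]'; python3 -m crank '[[0.97,-0.65,0,0,1],[0.97,-0.65,0,0,1],[0,0,0,1,1],[0,0,0,1,1],[0,0,0,0.2,1],[0,0,0,0,1],[0,0,0,0,1]]'
python3 - <<'E'
from h import *
st();r=cam('wrist');cv2.imwrite('pics/w1.png',r['image'][:,:,::-1])
for l,z in(('divider_grip',.112),('end_bay',.014),('rack',0),('stored_board_a',.014)):
    for p,c in mk('wrist',l): print(l,p,np.round(on_z(r,p,z)[0],4),round(c,2))
E
```

```text
time: 3.05
tcp_pos: [0.4546, -0.2973, 0.2389]
ee_rot: [0.989, 0.145, 0.0, 0.0]
contact_force: [0.6, -0.1, 0.1]
width: 0.0883
gripper_force: 0.0
time: 3.75
tcp_pos: [0.4982, -0.2445, 0.2387]
ee_rot: [1.0, -0.007, -0.0, 0.0]
contact_force: [-0.5, -0.1, -0.5]
width: 0.0878
gripper_force: 0.0
t 3.75 tcp [ 0.4982 -0.2445  0.2387] xaxis yaw -0.81 w 0.0878 F [-0.5 -0.1 -0.5]
divider_grip [264.5 195.2] [ 0.5009 -0.236   0.112 ] 0.55
end_bay [263.7  83.7] [ 0.6059 -0.2346  0.014 ] 0.74
rack [194.   85.9] [ 0.6062 -0.1533  0.    ] 0.65
stored_board_a [135.7  90.2] [ 0.6011 -0.091   0.014 ] 0.78
stored_board_a [182.1  82.3] [ 0.6086 -0.1437  0.014 ] 0.74
```

View pics/w1.png

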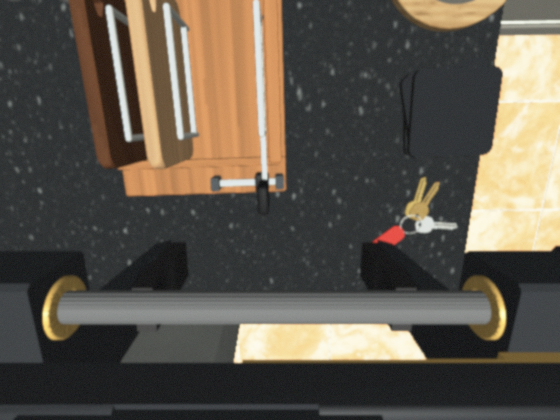

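Run:
```python
from h import *
r=cam('wrist')
P=on_z(r,[[125,195],[286,190],[284,5]],.014);print(np.round(P,4))
d=P[0]-P[1];print('front edge yaw',np.degrees(np.arctan2(-d[0],d[1])));d=P[2]-P[1];print('side',np.degrees(np.arctan2(d[1],d[0])))
hsv=cv2.cvtColor(r['image'],cv2.COLOR_RGB2HSV)
m=((hsv[:,:,0]<20)&(hsv[:,:,1]>90)&(hsv[:,:,2]>90)).astype(np.uint8);m[200:]=0
# right edge of wood rows 20..180, front edge
E=[(max(np.where(m[v,:320])[0]),v) for v in range(20,180,5)]
Q=on_z(r,E,.014);print('side fit',np.degrees(np.arctan(np.polyfit(Q[:,0],Q[:,1],1)[0])),np.round(Q[::10],4))
F=[(u,max(np.where(m[:200,u])[0])) for u in range(135,210,5)]
Q=on_z(r,F,.014);print('front fit',np.degrees(-np.arctan(np.polyfit(Q[:,1],Q[:,0],1)[0])),np.round(Q[::5],4))
t=cam('top')
for l in ('stored_board_a',):
  for d in trace('top',l)[:2]: print(d['confidence'],np.round(cv2.fitLine(np.argwhere(d['mask'])[:,::-1].astype(np.float32),2,0,.01,.01).ravel(),3))
```

```text
[[ 0.4815 -0.0622  0.014 ]
 [ 0.4846 -0.2589  0.014 ]
 [ 0.683  -0.2579  0.014 ]]
front edge yaw 0.9101111210894227
side 0.28684730380221646
side fit 1.1718170565396784 [[ 0.669  -0.2557  0.014 ]
 [ 0.6198 -0.2563  0.014 ]
 [ 0.5666 -0.257   0.014 ]
 [ 0.509  -0.259   0.014 ]]
front fit 1.102273558288332 [[ 0.48   -0.0743  0.014 ]
 [ 0.4808 -0.105   0.014 ]
 [ 0.4803 -0.1355  0.014 ]]
0.83 [4.70000e-02 9.99000e-01 3.27185e+02 2.04099e+02]
0.77 [5.80000e-02 9.98000e-01 3.48416e+02 2.04402e+02]
```

The wrist view shows the grip tab at (264,195) between the fingers, with the rack base front edge at row ~190. The rack yaw is about +1°.

```bash
python3 -m crank '[[0,-0.28,0.5,-0.22,1],[0,0,1,0,1],[0,0,1,0,1],[0,0,1,0,1],[0,0,0.86,0,1],[0,0,0.5,0,1],[0,0,0,0,0],[0,0,0,0,0],[0,0,0,0,0],[0,0,0,0,0],[0,0,0,0,0]]'
python3 - <<'E'
from h import *
st()
E
```

```text
time: 5.25
tcp_pos: [0.499, -0.2362, 0.0938]
ee_rot: [1.0, 0.007, 0.001, 0.0]
contact_force: [0.4, -0.5, 0.8]
width: 0.0504
gripper_force: 0.0
t 5.25 tcp [ 0.499  -0.2362  0.0938] xaxis yaw 0.82 w 0.0504 F [ 0.4 -0.5  0.8]
```

```bash
python3 -m crank '[[0,0,0,0,0],[0,0,0,0,0],[0,0,0,0,0],[0,0,0,0,0],[0,0,0,0,0],[0,0,0,0,0]]'
```

```text
time: 5.85
tcp_pos: [0.4985, -0.2358, 0.0929]
ee_rot: [1.0, 0.007, -0.0, -0.0]
contact_force: [0.2, 0.6, 0.3]
width: 0.0098
gripper_force: 30.0
```

```bash
python3 -m crank '[[0,-0.2,0,0,0],[0,-0.2,0,0,0],[0,-0.2,0,0,0],[0,-0.2,0,0,0],[0,-0.13,0,0,0],[0,0,0,0,0],[0,0,0,0,0]]'; python3 -m crank '[[0,0,0,0,0.4],[0,0,0,0,0.4],[0,0,0,0,0.4],[0,0,0,0,0.4],[0,0,0,0,0.4],[0,0,-0.6,0,0.4],[0,0,-1,0,0.4],[0,0,-1,0,0.4],[0,0,-1,0,0.6],[0,0,-1,0,0.6],[0,0,-0.6,0,0.6]]'
python3 - <<'E'
from h import *
st();r=cam('wrist')
for l,z in(('divider_grip',.112),('end_bay',.014)):
    for p,c in mk('wrist',l): print(l,p,np.round(on_z(r,p,z)[0],4),round(c,2))
E
```

```text
time: 6.55
tcp_pos: [0.4979, -0.2069, 0.0929]
ee_rot: [1.0, 0.008, -0.0, -0.001]
contact_force: [-1.4, 1.8, 1.8]
width: 0.0098
gripper_force: 30.0
time: 7.65
tcp_pos: [0.4989, -0.2084, 0.2514]
ee_rot: [1.0, 0.007, 0.001, 0.001]
contact_force: [0.6, -0.2, 0.1]
width: 0.0522
gripper_force: 0.0
t 7.65 tcp [ 0.4989 -0.2084  0.2514] xaxis yaw 0.81 w 0.0522 F [ 0.6 -0.2  0.1]
divider_grip [275.9 197.8] [ 0.4964 -0.2103  0.112 ] 0.57
divider_grip [232.7  85.6] [ 0.5951 -0.1715  0.112 ] 0.16
end_bay [299.6  84.9] [ 0.6077 -0.2366  0.014 ] 0.9
```

```bash
python3 -m crank '[[0.145,-0.957,0,0,0.6],[0.145,-0.957,0,0,0.6],[0.145,-0.957,0,0,0.6],[0.145,-0.957,0,0,0.6],[0.145,-0.957,0,0,0.6],[0.145,-0.957,0,0,0.6],[0.145,-0.957,0,0,0.6],[0.145,-0.957,0,0,0.6],[0.145,-0.957,0,0,0.6],[0.145,-0.957,0,0,0.6],[0.145,-0.957,0,0,0.6],[0.145,-0.957,0,0,0.6]]';python3 -m crank '[[0.145,-0.957,0,0,0.6],[0.145,-0.957,0,0,0.6],[0.145,-0.957,0,0,0.6],[0.145,-0.957,0,0,0.6],[0.145,-0.957,0,0,0.6],[0.145,-0.957,0,0,0.6],[0,0,0,1,0.6],[0,0,0,1,0.6],[0,0,0,0.1,0.6],[0,0,0,0,0.6],[0,0,0,0,0.6]]'
python3 - <<'E'
from h import *
s,m=st();r=cam('wrist');im=r['image'].copy()
for l,z in(('board',.008),('drainer',.0),('small_board',.008),('trivet',.008)):
    for p,c in mk('wrist',l): print(l,p,np.round(on_z(r,p,z)[0],4),round(c,2))
for d in trace('wrist','board')[:1]:
    M=d['mask'].astype(np.uint8);c=max(cv2.findContours(M,0,1)[0],key=cv2.contourArea);a=cv2.minAreaRect(c);b=cv2.boxPoints(a)
    print(d['confidence'],a);print(np.round(on_z(r,b,.118),4));cv2.drawContours(im,[c],-1,(255,0,0),1)
cv2.imwrite('pics/w2.png',im[:,:,::-1])
E
```

```text
time: 9.0
tcp_pos: [0.5445, 0.1381, 0.2471]
ee_rot: [1.0, 0.007, -0.001, 0.0]
contact_force: [0.7, 0.3, -0.6]
width: 0.0529
gripper_force: 0.0
time: 10.1
tcp_pos: [0.5688, 0.3094, 0.2482]
ee_rot: [0.99, -0.138, -0.0, 0.0]
contact_force: [-0.1, 0.2, -0.6]
width: 0.0528
gripper_force: 0.0
t 10.1 tcp [0.5688 0.3094 0.2482] xaxis yaw -15.84 w 0.0528 F [-0.1  0.2 -0.6]
drainer [308.8 172.4] [0.5606 0.265  0.    ] 0.86
small_board [358.3 173.9] [0.5433 0.2065 0.008 ] 0.91
trivet [314.4 172.1] [0.5605 0.2588 0.008 ] 0.93
0.89 ((263.5, 191.0), (164.0, 15.0), 90.0)
[[0.6465 0.3028 0.118 ]
 [0.643  0.2906 0.118 ]
 [0.4961 0.3326 0.118 ]
 [0.5001 0.3467 0.118 ]]
```

View pics/w2.png

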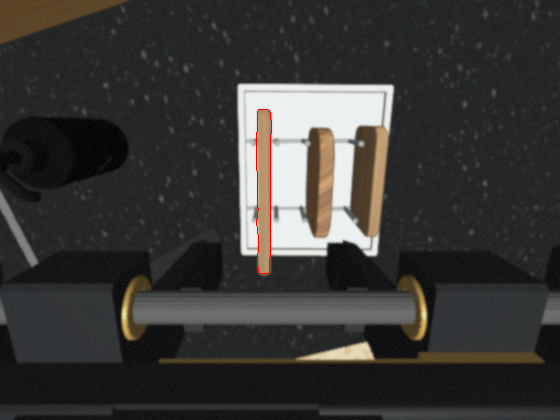

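The view shows the board outlined at column 263, rows 110–273. The trivet is at (320,182) and the small board at (370,180). I'll narrow the fingers and go down on it.

```bash
python3 -m crank '[[0,-0.31,0,0.06,0.4],[0,0,0.5,0,0.4],[0,0,1,0,0.4],[0,0,1,0,0.4],[0,0,1,0,0.4],[0,0,1,0,0.4],[0,0,0.5,0,0.4],[0,0,0.27,0,0.4],[0,0,0,0,0.4]]';python3 -m crank '[[0,0,0,0,0],[0,0,0,0,0],[0,0,0,0,0],[0,0,0,0,0],[0,0,0,0,0],[0,0,0,0,0]]'
```

```text
time: 11.3
tcp_pos: [0.5712, 0.3187, 0.09]
ee_rot: [0.99, -0.143, -0.0, 0.0]
contact_force: [0.1, 0.1, -0.1]
width: 0.0351
gripper_force: 0.0
time: 11.9
tcp_pos: [0.5721, 0.3189, 0.0919]
ee_rot: [0.99, -0.143, 0.001, -0.0]
contact_force: [-1.2, -0.8, 5.9]
width: 0.0116
gripper_force: 30.0
```

```bash
python3 -m crank '[[0,0,-0.3,0,0],[0,0,-0.6,0,0],[0,0,-1,0,0],[0,0,-1,0,0],[0,0,-1,0,0],[0,0,-1,0,0],[0,0,-1,0,0],[0,0,-0.8,0,0],[0,0,-0.3,0,0],[0,0,0,0,0],[0,0,0,0,0]]'
python3 - <<'E'
from h import *
s,m=st();r=cam('wrist');im=r['image'].copy();print(s['gripper_force'])
zt=s['tcp_pos'][2]+.028
for d in trace('wrist','board')[:2]:
    M=d['mask'].astype(np.uint8);c=max(cv2.findContours(M,0,1)[0],key=cv2.contourArea);a=cv2.minAreaRect(c);b=cv2.boxPoints(a)
    print(d['confidence'],a);print(np.round((on_z(r,b,zt)-s['tcp_pos'])@m,4))
cv2.imwrite('pics/w3.png',im[:,:,::-1])
t=cam('top')
for d in trace('top','board')[:2]:
    M=d['mask'].astype(np.uint8);c=max(cv2.findContours(M,0,1)[0],key=cv2.contourArea);a=cv2.minAreaRect(c);b=cv2.boxPoints(a)
    print('top',d['confidence'],a);print(np.round((on_z(t,b,zt)-s['tcp_pos'])@m,4))
E
```

```text
time: 13.0
tcp_pos: [0.5709, 0.3183, 0.2993]
ee_rot: [0.99, -0.143, -0.001, 0.001]
contact_force: [-0.6, 0.1, -2.9]
width: 0.0119
gripper_force: 30.0
t 13.0 tcp [0.5709 0.3183 0.2993] xaxis yaw -16.45 w 0.0119 F [-0.6  0.1 -2.9]
29.955100072547793
0.6 ((273.0, 191.0), (198.0, 32.0), 90.0)
[[ 0.0759 -0.0059 -0.0281]
 [ 0.0759  0.0055 -0.0281]
 [-0.0032  0.0065 -0.028 ]
 [-0.0032 -0.007  -0.028 ]]
top 0.92 ((118.78658294677734, 241.42071533203125), (28.380905151367188, 26.503570556640625), 6.34019136428833)
[[-0.0816  0.0014 -0.0279]
 [-0.0352 -0.0088 -0.028 ]
 [-0.0269  0.0424 -0.0279]
 [-0.0733  0.0522 -0.0278]]
top 0.74 ((299.5, 167.5), (19.0, 15.0), 90.0)
[[ 0.1771  0.2824 -0.0278]
 [ 0.1844  0.309  -0.0278]
 [ 0.1498  0.3182 -0.0277]
 [ 0.1426  0.2917 -0.0277]]
```

View pics/w3.png

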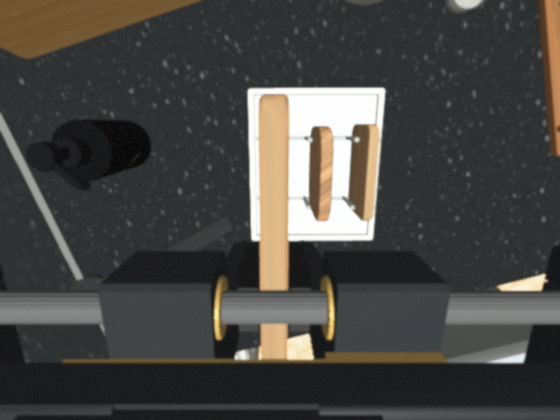

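The view shows the board gripped square at its middle, with its far end at row 94. The bystanders still stand in the drainer.

```bash
python3 -m crank '[[0.353,0.933,0,0,0],[0.353,0.933,0,0,0],[0.353,0.933,0,0,0],[0.353,0.933,0,0,0],[0.353,0.933,0,0,0],[0.353,0.933,0,0,0],[0.353,0.933,0,0,0],[0.353,0.933,0,0,0],[0.353,0.933,0,0,0],[0.353,0.933,0,0,0],[0.353,0.933,0,0,0],[0.353,0.933,0,0,0]]';python3 -m crank '[[0.353,0.933,0,0,0],[0.353,0.933,0,0,0],[0.353,0.933,0,0,0],[0,0,-0.5,-1,0],[0,0,-0.5,-1,0],[0,0,0,-0.2,0],[0,0,0,0,0],[0,0,0,0,0]]'
python3 - <<'E'
from h import *
s,m=st();r=cam('wrist');im=r['image'].copy();print(s['gripper_force'])
for l,z in(('divider_grip',.112),('end_bay',.014),('rack',0)):
    for p,c in mk('wrist',l): print(l,p,np.round(on_z(r,p,z)[0],4),round(c,2))
cv2.imwrite('pics/w4.png',im[:,:,::-1])
t=cam('top')
for l,z in(('divider_grip',.112),('end_bay',.014),('rack',0)):
    for p,c in mk('top',l): print(l,p,np.round(on_z(t,p,z)[0],4),round(c,2))
E
```

```text
time: 14.4
tcp_pos: [0.598, -0.0406, 0.3002]
ee_rot: [0.99, -0.143, -0.0, 0.0]
contact_force: [-0.1, -0.1, -1.9]
width: 0.0118
gripper_force: 30.0
time: 15.2
tcp_pos: [0.6044, -0.1286, 0.3296]
ee_rot: [1.0, 0.009, -0.001, -0.0]
contact_force: [0.3, 0.2, -2.6]
width: 0.0114
gripper_force: 30.0
t 15.2 tcp [ 0.6044 -0.1286  0.3296] xaxis yaw 1.01 w 0.0114 F [ 0.3  0.2 -2.6]
29.955017084721476
divider_grip [272.8 214.3] [ 0.5618 -0.1278  0.112 ] 0.57
end_bay [345.7 165.7] [ 0.6097 -0.2348  0.014 ] 0.75
rack [292.  164.6] [ 0.6081 -0.156   0.    ] 0.58
rack [200.9  94.3] [ 0.707  -0.0213  0.    ] 0.49
divider_grip [381.1 249. ] [ 0.4967 -0.2114  0.112 ] 0.67
end_bay [382.  209.7] [ 0.6003 -0.2434  0.014 ] 0.83
end_bay [185.8 229.4] [0.5581 0.265  0.014 ] 0.54
rack [351.2 207. ] [ 0.6106 -0.1667  0.    ] 0.66
```

View pics/w4.png

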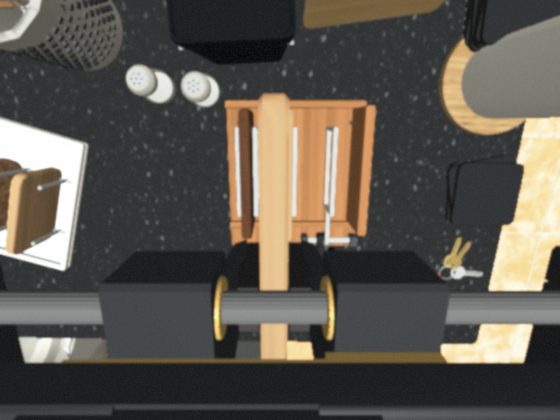

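The rack is below with the divider hoop at column ~332 and the end panel at about columns 358–375. I'll zoom in on the bay.

Run:
```python
from h import *
im=cv2.imread('pics/w4.png')[90:250,300:390];cv2.imwrite('pics/w4z.png',cv2.resize(im,None,fx=3.7,fy=3.7,interpolation=cv2.INTER_CUBIC))
```

```text
(no output)
```

View pics/w4z.png

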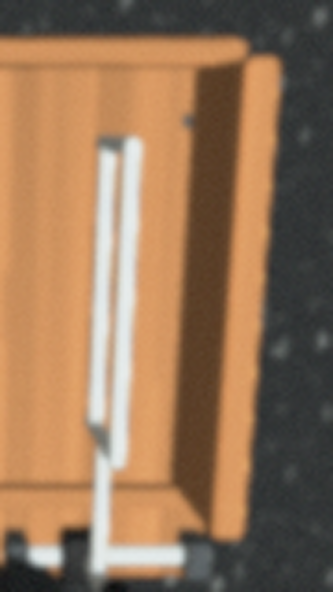

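Run:
```python
from h import *
s,m=st();r=cam('wrist')
P=lambda a,z:on_z(r,[(300+a[0]/3.7,90+a[1]/3.7)],z)[0]
f=lambda n,a,b,z:print(n,np.round(P(a,z),4),np.round(P(b,z),4),'yaw',np.degrees(np.arctan2(*(P(a,z)-P(b,z))[[1,0]])))
f('foot',(195,70),(172,485),.014);f('paneltop inner',(247,70),(211,525),.086);f('hoop top',(133,140),(118,465),.081)
print('back lip',P((150,68),.014),'front lip top',P((60,487),.024),'frontlip foot',P((60,487),.014))
f('outer top',(281,70),(245,525),.086)
```

```text
t 15.6 tcp [ 0.6049 -0.1288  0.3307] xaxis yaw 1.13 w 0.0114 F [-0.2 -0.2 -1.7]
foot [ 0.6915 -0.2389  0.014 ] [ 0.5247 -0.2435  0.014 ] yaw 1.5913852112228684
paneltop inner [ 0.6885 -0.2383  0.086 ] [ 0.5325 -0.2406  0.086 ] yaw 0.8426192847653331
hoop top [ 0.6658 -0.204   0.081 ] [ 0.5528 -0.2067  0.081 ] yaw 1.3864127419896408
back lip [ 0.69190684 -0.22154444  0.014     ] front lip top [ 0.52603313 -0.19487376  0.024     ] frontlip foot [ 0.52285161 -0.19636695  0.014     ]
outer top [ 0.6888 -0.2493  0.086 ] [ 0.5328 -0.2528  0.086 ] yaw 1.2829851723095045
```

```bash
python3 -m crank '[[0.09,0.8,0,0,0],[0,0.9,0,0,0],[0,0.9,0,0,0],[0,0.79,0,0,0],[0,0,0.8,0,0],[0,0,1,0,0],[0,0,1,0,0],[0,0,1,0,0],[0,0,0.5,0,0],[0,0,0,0,0],[0,0,0,0,0]]'
python3 - <<'E'
from h import *
s,m=st();r=cam('wrist');im=r['image'].copy()
o=np.array([.609,-.2403,.014]);c,n=np.cos(.021),np.sin(.021);W=lambda x,y,z:o+[c*x-n*y,n*x+c*y,z]
for a,b in(((-.083,0,.072),(.083,0,.072)),((.083,0,0),(.083,.035,0)),((.083,0,.01),(.083,.035,.01)),((-.06,.035,.067),(.06,.035,.067))):
    p,q=proj(r,[W(*a),W(*b)]).astype(int);cv2.line(im,tuple(map(int,p)),tuple(map(int,q)),(255,0,0),1)
v=im[40:340,120:440];cv2.imwrite('pics/w5.png',cv2.resize(v,None,fx=2,fy=2)[:,:,::-1])
E
```

```text
time: 16.75
tcp_pos: [0.6104, -0.2307, 0.2029]
ee_rot: [1.0, 0.01, 0.001, 0.0]
contact_force: [0.0, -0.4, -1.2]
width: 0.0115
gripper_force: 30.0
t 16.75 tcp [ 0.6104 -0.2307  0.2029] xaxis yaw 1.14 w 0.0115 F [ 0.  -0.4 -1.2]
```

View pics/w5.png

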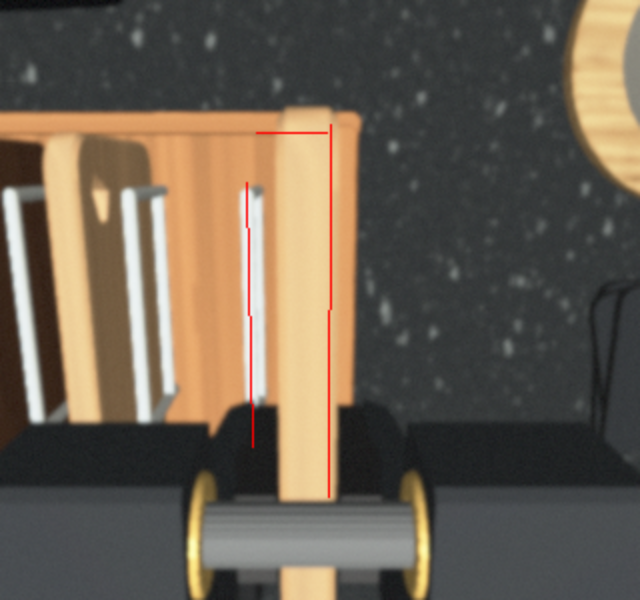

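The predicted panel edge, lip and hoop lines (red) fall on the picture's edges, and the board is over the bay clear of the hoop. Lowering it now.

```bash
python3 -m crank '[[0,0,0.5,0,0],[0,0,0.6,0,0],[0,0,0.6,0,0],[0,0,0.6,0,0],[0,0,0.4,0,0],[0,0,0.2,0,0],[0,0,0,0,0],[0,0,0,0,0]]';python3 -m crank '[[0,0,0.15,0,0],[0,0,0.1,0,0],[0,0,0.1,0,0],[0,0,0.1,0,0],[0,0,0,0,0],[0,0,0,0,0]]'
```

```text
time: 17.6
tcp_pos: [0.6102, -0.2307, 0.1155]
ee_rot: [1.0, 0.01, 0.001, 0.0]
contact_force: [0.7, 0.4, -2.2]
width: 0.0113
gripper_force: 30.0
time: 18.2
tcp_pos: [0.6096, -0.2305, 0.1012]
ee_rot: [1.0, 0.01, -0.0, -0.0]
contact_force: [-0.9, -0.6, -1.6]
width: 0.0115
gripper_force: 30.0
```

```bash
python3 -m crank '[[0,0,0.07,0,0],[0,0,0.05,0,0],[0,0,0,0,0],[0,0,0,0,0]]';python3 -m crank '[[0,0,0.03,0,0],[0,0,0.03,0,0],[0,0,0,0,0],[0,0,0,0,0]]'
```

```text
time: 18.6
tcp_pos: [0.6097, -0.2307, 0.0979]
ee_rot: [1.0, 0.01, 0.0, 0.0]
contact_force: [-0.3, -0.9, 1.0]
width: 0.0116
gripper_force: 30.0
time: 19.0
tcp_pos: [0.6097, -0.231, 0.0979]
ee_rot: [1.0, 0.01, 0.0, 0.0]
contact_force: [-7.1, 1.6, 13.9]
width: 0.0115
gripper_force: 30.0
```

```bash
python3 -m crank '[[0,0,-0.04,0,0],[0,0.05,0,0,0],[0,0.05,0,0,0],[0,0,0,0,0],[0,0,0,0,0]]';python3 -m crank '[[0,0,0,0,0.25],[0,0,0,0,0.25],[0,0,0,0,0.25],[0,0,0,0,0.25],[0,0,-0.2,0,0.25],[0,0,-0.5,0,0.25],[0,0,-1,0,0.25],[0,0,-1,0,0.25],[0,0,-1,0,0.5],[0,0,-0.5,0,0.5],[0,0,0,0,0.5]]'
python3 - <<'E'
from h import *
s,m=st();r=cam('wrist');im=r['image'].copy()
for l,z in(('divider_grip',.112),('end_bay',.014),('board',.014)):
    for p,c in mk('wrist',l): print(l,p,np.round(on_z(r,p,z)[0],4),round(c,2))
for d in trace('wrist','board')[:3]:
    M=d['mask'].astype(np.uint8);c=max(cv2.findContours(M,0,1)[0],key=cv2.contourArea);b=cv2.boxPoints(cv2.minAreaRect(c))
    print(d['confidence']);print(np.round(on_z(r,b,.124),4).tolist())
cv2.imwrite('pics/w6.png',im[:,:,::-1])
E
```

```text
time: 19.5
tcp_pos: [0.61, -0.2321, 0.0979]
ee_rot: [1.0, 0.01, 0.0, -0.001]
contact_force: [-4.5, 4.2, 8.5]
width: 0.0119
gripper_force: 30.1
time: 20.6
tcp_pos: [0.6112, -0.2341, 0.2262]
ee_rot: [1.0, 0.01, 0.002, 0.001]
contact_force: [-0.5, -0.4, -1.3]
width: 0.0432
gripper_force: 0.0
t 20.6 tcp [ 0.6112 -0.2341  0.2262] xaxis yaw 1.14 w 0.0432 F [-0.5 -0.4 -1.3]
divider_grip [245.9 315.7] [ 0.4989 -0.2096  0.112 ] 0.73
divider_grip [210.1 183.4] [ 0.6264 -0.1796  0.112 ] 0.52
end_bay [277.5 183.3] [ 0.6096 -0.2385  0.014 ] 0.72
board [270.6 185. ] [ 0.6074 -0.2305  0.014 ] 0.84
0.87
[[0.687, -0.2225, 0.124], [0.6874, -0.2353, 0.124], [0.5347, -0.2408, 0.124], [0.5342, -0.2258, 0.124]]
0.21
[[0.6854, -0.138, 0.124], [0.6861, -0.1739, 0.124], [0.545, -0.1678, 0.124], [0.5442, -0.1266, 0.124]]
```

View pics/w6.png

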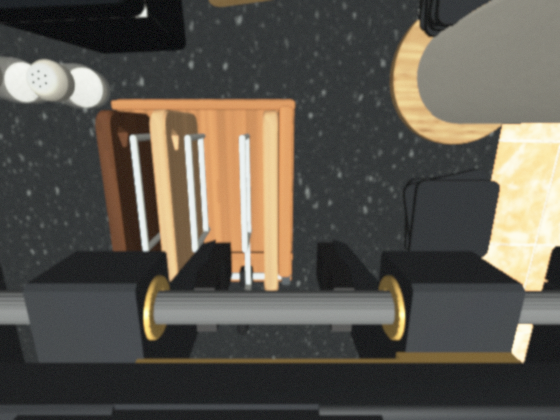

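The board stands upright in the bay at column ~270, between both lips, with the hoop at column 245. Now closing the divider.

```bash
python3 -m crank '[[-0.94,-0.24,0,0,0.5],[-0.94,-0.24,0,0,0.5],[-0.94,-0.23,0,0,0.5],[-0.93,-0.23,0,0,0.5],[0,0,0.7,0,0.5],[0,0,1,0,0.5],[0,0,1,0,0.5],[0,0,1,0,0.5],[0,0,0.73,0,0.5],[0,0,0,0,0.5]]';python3 -m crank '[[0,0,0,0,0],[0,0,0,0,0],[0,0,0,0,0],[0,0,0,0,0],[0,0,0,0,0],[0,0,0,0,0],[0,0,0,0,0]]';python3 -m crank '[[0,0.1,0,0,0],[0,0.1,0,0,0],[0,0.1,0,0,0],[0,0.1,0,0,0],[0,0.1,0,0,0],[0,0,0,0,0]]'
```

```text
time: 21.85
tcp_pos: [0.4938, -0.2064, 0.0867]
ee_rot: [1.0, 0.01, -0.003, -0.001]
contact_force: [-0.2, -0.1, 0.1]
width: 0.0443
gripper_force: 0.0
time: 22.55
tcp_pos: [0.4972, -0.2077, 0.0909]
ee_rot: [1.0, 0.01, 0.001, 0.0]
contact_force: [-1.0, 0.6, 6.2]
width: 0.0097
gripper_force: 30.0
time: 23.15
tcp_pos: [0.4975, -0.223, 0.0909]
ee_rot: [1.0, 0.01, 0.001, 0.0]
contact_force: [-1.5, 0.3, 5.1]
width: 0.0099
gripper_force: 30.0
```

```bash
python3 -m crank '[[0,0.05,0,0,0],[0,0.05,0,0,0],[0,0,0,0,0]]';python3 -m crank '[[0,0.05,0,0,0],[0,0,0,0,0],[0,0,0,0,0]]';python3 -m crank '[[0,0.04,0,0,0],[0,0,0,0,0],[0,0,0,0,0]]'
```

```text
time: 23.45
tcp_pos: [0.4975, -0.2253, 0.0909]
ee_rot: [1.0, 0.01, 0.0, -0.0]
contact_force: [-1.1, 2.1, 7.1]
width: 0.0097
gripper_force: 30.0
time: 23.75
tcp_pos: [0.4975, -0.2259, 0.0909]
ee_rot: [1.0, 0.01, 0.0, -0.001]
contact_force: [-2.0, 3.3, 8.3]
width: 0.0096
gripper_force: 30.0
time: 24.05
tcp_pos: [0.4975, -0.2259, 0.0909]
ee_rot: [1.0, 0.011, -0.0, -0.001]
contact_force: [-2.5, 6.5, 10.1]
width: 0.0097
gripper_force: 30.0
```

```bash
python3 -m crank '[[0,0.05,0,0,0],[0,0.05,0,0,0],[0,0,0,0,0],[0,0,0,0,0]]';python3 -m crank '[[0,-0.08,0,0,0],[0,0,0,0,0.4],[0,0,0,0,0.4],[0,0,0,0,0.4],[0,0,0,0,0.4],[0,0,-0.5,0,0.4],[0,0,-1,0,0.4],[0,0,-1,0,0.4],[0,0,-1,0,0.4],[0,0,-1,0,0.4],[0,0,-0.5,0,0.4],[0,0,0,0,0.4]]'
python3 - <<'E'
from h import *
s,m=st();r=cam('wrist');im=r['image'].copy()
for l,z in(('divider_grip',.112),('end_bay',.014),('board',.014)):
    for p,c in mk('wrist',l): print(l,p,np.round(on_z(r,p,z)[0],4),round(c,2))
for d in trace('wrist','board')[:1]:
    M=d['mask'].astype(np.uint8);c=max(cv2.findContours(M,0,1)[0],key=cv2.contourArea);b=cv2.boxPoints(cv2.minAreaRect(c))
    print(d['confidence']);print(np.round(on_z(r,b,.124),4).tolist())
cv2.imwrite('pics/w7.png',cv2.resize(im[0:300,100:400],None,fx=2,fy=2)[:,:,::-1])
E
```

```text
time: 24.45
tcp_pos: [0.4975, -0.226, 0.0909]
ee_rot: [1.0, 0.012, -0.001, -0.003]
contact_force: [-4.3, 13.0, 14.2]
width: 0.0103
gripper_force: 30.0
time: 25.65
tcp_pos: [0.4986, -0.2296, 0.2435]
ee_rot: [1.0, 0.01, 0.003, 0.001]
contact_force: [-0.0, 0.4, 0.1]
width: 0.0353
gripper_force: 0.0
t 25.65 tcp [ 0.4986 -0.2296  0.2435] xaxis yaw 1.12 w 0.0353 F [-0.   0.4  0.1]
divider_grip [271.  198.5] [ 0.4976 -0.2271  0.112 ] 0.65
end_bay [214.8  86. ] [ 0.6041 -0.161   0.014 ] 0.6
board [279.3  85.8] [ 0.6058 -0.234   0.014 ] 0.85
0.64
[[0.5289, -0.2283, 0.124], [0.6537, -0.226, 0.124], [0.6539, -0.2365, 0.124], [0.5292, -0.2403, 0.124]]
```

View pics/w7.png

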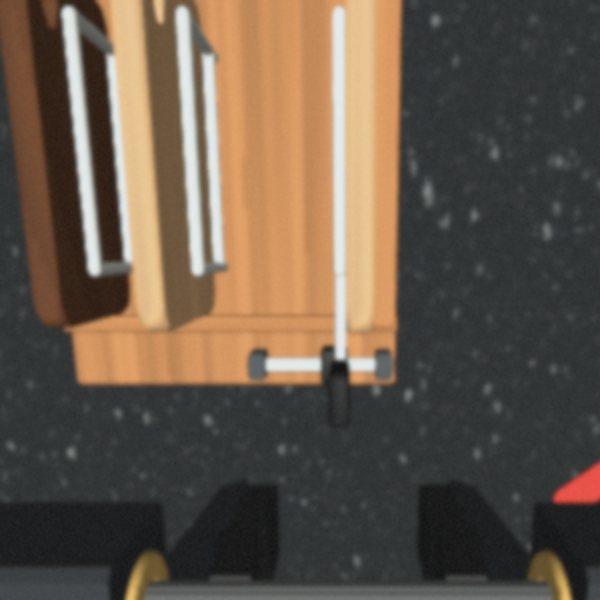

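The hoop lies flush along the board in the picture, and the divider stalled firmly at 13 N. The board stands against the end panel and the stored boards are untouched.

```bash
python3 -c "
from bench import env
print(env.hand_in())"
```

```text
the job is handed in; nothing more can be done
None
```

The job is handed in after about 26 s on the robot's clock, but no verdict came back: the board stands on the floor of the end bay against the end panel, the divider is closed up to it, and none of the other things were disturbed that I could see.

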